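Roll a round blank into the V-cradle and push it home

ROBOT

A 6-joint arm with a two-finger parallel gripper is mounted at the origin on the work surface. World frame = base frame: x ahead of the robot, y to its left, z up, the work surface at z = 0. Lengths are in mm, angles in rad, forces in N, time in s.
With the tool pointing down it reaches from about 250 to 800 mm from the base axis. Payload 8.5 kg.
Tool frame: the origin (TCP) lies midway between the tips of the shut fingers; the grasp point (between the pads) lies 19 mm behind it; z points along the fingers, y is the direction in which the jaws open and shut (so a half turn about z gives the same grasp; the last joint's range is limited). The gripper opens to 85 mm and grips with 20 to 120 N. Pads are 22 mm wide; open, the fingers measure 114 mm over their backs; the gripper's body (76 mm by 85 mm) begins 54 mm behind the grasp point. The pads swing forward as they close: fully open they stand 13 mm farther back than shut.
Start: joints at [-1.246, 0.238, -0.013, 1.319, 0, 1.571], TCP at [167.522, -497.509, 231.276] pointing down, gripper open.
Joint ranges: [-2.66, 2.66], [-1.03, 1.9], [-1.14, 1.46], [-1.82, 2.27], [-1.45, 1.34], [-3.14, 3.14]. Speed limits (rad/s): [2.22, 2.22, 2.79, 3.14, 3.14, 3.14].

INTERFACE

Orientations are given as a unit quaternion [w, x, y, z].
In Python, from bench import telemetry, snapshot, workorder gives the robot as it stands.
- The arm moves only by the tool play_rows, never from a script. Its argument "motion" is a list of rows, each an object with "linear": the shift along the world's x, y, z in cm, a list of three; "rot": the turn, a rotation vector about the world's x, y, z in rad, a list of three; "gripper": the gripper's target within -1 to 1 (fully open at 1, half-way at 0, shut at -1). In form: [{"linear": [dx, dy, dz], "rot": [wx, wy, wz], "gripper": gripper}, ...]. A call has 1 to 10 rows; each row shifts and turns the commanded pose from where the row before left it; what a row does not reach is not made up. A row lasts 1/12 s, in which the tool goes at most 41.7 mm and 7.16 degrees, less where a joint would pass 70% of its speed; a pose out of reach is approached as far as the arm can. A call with a gripper value outside its range is refused whole. The fingers move at their own pace and stop on an object; the grip force is fixed at half the most. Time passes only in rows, so rows that do not move let the fingers close. It gives the time, the measured TCP pose, the force and the opening at its end, in the units of the state.
- telemetry.observe(): the state, without advancing time (a new reading comes with each control period).
- snapshot(name): name is "scene" or "top" or "wrist"; returns a dict with "image" (384x512x3 uint8, red, green, blue), "range_z" (384x512 float32, mm along the optical axis (not along the pixel's ray), 0 where there is no reading), "vfov" (degrees; the focal length in pixels is half the picture's height over the tangent of half this angle, whatever the lens; pixels are square), "cx", "cy" (the principal point, pixels), "position" and "rotation" of the camera in the world; the wrist camera has in their place "T_tool_cam" (4x4, takes a point from camera to tool coordinates, whose origin is the TCP and whose axes are the flange's). Camera axes: x right, y up, looking along -z (the intrinsics and any distortion apply to the point x, -y, -z); pixel columns grow to the right and rows downward; lengths in mm; the calibration is good to about 2 mm. A picture is of the moment at which its call begins: read the wrist's pose just before it.
- workorder.sign_off(): hands the job in, once; it reports no verdict.
The state is a dict: "time_s": time; "joint_positions": joint angles; "joint_velocities": joint speeds; "joint_torque": joint torques, N m; "position": TCP position; "ee_rot": TCP orientation; "force": force on the tool from outside, world axes, zero at the start; "moment": the same for the moment, N m; "opening": finger opening in mm.
Only numpy, scipy, OpenCV 4.12 (cv2) and the standard library are available. Lean on these libraries where they do the work, as an engineer would, in place of code of your own. Each camera call takes 0.05 s, during which the arm holds its last target.

TASK

Without pinching or lifting it, roll the plain round wooden blank over the bench by pushing its side, up the cradle's ramp and into the V-groove so that it lies along the groove. Then gently push it endways along the groove, with the outside of a finger, until its end sits against the metal end stop, and come clear. Leave everything else on the bench where it is.

Things in the scene. Friction and masses are not known exactly. Their poses are not given: they have to be found in the camera images.
- blank: The workpiece: a smooth plain round bar of pale wood, 50 mm in diameter, 200 mm long, about 0.28 kg, lying loose on its side on the bench on the robot's side of the cradle, within about 0.25 rad of parallel to the groove. It rolls freely. Origin at the middle of the bar on its axis (25 mm above the bench at the start); its x axis runs along the bar, ends at x = -100 and +100 mm.
- cradle: Plywood V-cradle fixed to the bench, 180 mm long (y = -90 to +90), left end open. Origin on the bench at the bottom line of the groove, half way along; x points away from the robot (the way the bar rolls in), y along the groove to the robot's left, z up. In the groove the bar's axis lies over x = 0, 29 mm above the bench; home against the stop, its middle is at y = +10 mm and its left end 20 mm out of the open end.
- crest (a point): Middle of the cradle's crest line, on its top: x = -22 mm, 12.7 mm above the bench. On the robot's side a plain ramp rises to it from the bench at x = -67 mm; beyond it the near flank of the V falls at 30 degrees to the bench at x = 0, and the far flank rises at 30 degrees to 26 mm high at x = 45 mm, then a flat top to x = 60 mm. Axes as the cradle's.
- stop_face (a point): Point on the inner face of the end stop at the height of the seated bar's axis (cradle x = 0, y = -90 mm, z = 29 mm). The stop is an upright aluminium plate at the cradle's right end, 60 mm high, 12 mm thick, spanning cradle x = -15 to +60 mm. At the start the bar's right end is about 30 to 65 mm to the left of this face, measured along the groove. Axes as the cradle's.
- finial: Bystander: turned pale wooden knob, 62 mm across and 64 mm high, standing to the right of the bar. Origin at the centre of its underside.
- offcut: Bystander: dark wooden block 50 x 70 x 35 mm high, left of the bar. Origin at the centre of its underside.
- glue: Bystander: yellow bottle, 54 mm across and 130 mm high, standing behind the cradle. Origin at the centre of its underside.
- spindle: Bystander: thin turned spindle with square ends, 185 mm long along its x and 30 mm high, lying behind the cradle. Origin at the centre of its underside.
- bowl: Bystander: dark wooden bowl, 130 mm across and 55 mm high, on the right. Origin at the centre of its underside.
- mallet: Bystander: wooden mallet lying on the left, head 60 x 100 x 68 mm high, round handle along its -x. Origin on the bench at the joint of head and handle.
- cup: Bystander: steel cup, 74 mm across and 85 mm high, on the right near the robot. Origin at the centre of its underside.
Mind the look-alikes: they are no part of the job. Leave any black or blue look-alike of the blank alone.

How it is judged (in metres and radians):
On the way, in this order (a step that is already met when the one before it is completed fails the run):
1. the bar has been rolled, turning over on the bench in front of the crest (angle between blank's own z axis and vertical above 1 rad and height (world z) of blank below 0.045 m and x of blank in the frame of cradle below -0.03 m), for 0.05 s.
2. the bar lies in the V-groove (x of blank in the frame of cradle between -0.004 and 0.004 m and z of blank in the frame of cradle below 0.033 m and angle between the x axis of blank and the y axis of cradle, either way round below 0.06 rad), for 0.2 s.
At the end, for the whole second after the job is handed in: The bar lies at rest in the V-groove, its axis within 4 mm of the groove's middle and at its seated height (within 4 mm), parallel to the groove within 0.06 rad, with its right end within 3 mm of the end stop, and the robot is clear (all of step 2 and z of blank in the frame of cradle above 0.025 m and y of blank in the frame of cradle between 0.007 and 0.013 m and linear speed of blank below 0.01 m/s); the robot touches nothing.
It fails at once if the bar was lifted (its middle more than 30 mm above its height at the start) (height (world z) of blank above 0.055 m).
It fails at once if the bar was stood or tipped up on end (angle between blank's own x axis and vertical below 1.22 rad or angle between blank's own x axis and vertical above 1.92 rad).
It fails at once if the bar was squeezed or forced (more than 40 N from the fingers) (contact force between the fingers and blank above 40 N).
It fails at once if a bystander was moved more than 15 mm (distance of any of finial, offcut, glue, spindle, bowl, mallet, cup from where it was at the start of the episode above 0.015 m).
It also fails if it takes over 45 s, if anything falls off the work surface, if the arm or the gripper's body presses on something with over 40 N, if the wrist force passes 120 N, or if a joint passes its speed limit or range.

## Working session

There is one attempt and no reset: what is moved stays moved. The work goes in short steps, Python scripts to look and compute and a tool call to move; the robot and the scene stay as the last step left them, time stands still between calls to the robot, and variables do not carry over. Pictures are saved under pics/ and viewed, and the job is handed in when it is done.

Besides the shell and the picture viewer there is one more tool, called after "Emit:" as name([rows], argument=value, ...), one row to a line, values as JSON. play_rows: Moves the arm, as the interface text tells. Its arguments: {"type":"object","properties":{"motion":{"type":"array","items":{"type":"object","properties":{"linear":{"type":"array","items":{"type":"number"}},"rot":{"type":"array","items":{"type":"number"}},"gripper":{"type":"number"}}}}},"required":["motion"]}

```bash
mkdir -p pics; ls; python3 - <<'E'
from bench import telemetry, snapshot
import cv2
s=telemetry.observe();print({k:s[k] for k in('time_s','position','ee_rot','force','opening')})
for n in('scene','top'):
    d=snapshot(n);cv2.imwrite(f'pics/{n}0.png',d['image'][...,::-1])
    print(n,[ (k,d[k]) for k in d if k not in('image','range_z')])
E
```

```text
pics
{'time_s': 0.0, 'position': array([ 167.4074416 , -497.17151893,  230.67334692]), 'ee_rot': array([-7.00767649e-04,  9.86839659e-01,  1.61700292e-01, -1.12562347e-04]), 'force': array([-0.01662487, -0.47821581,  0.42759277]), 'opening': 85.38779527017778}
scene [('vfov', 42.727667913511745), ('cx', 255.05233778414885), ('cy', 190.51842031365126), ('position', array([1189.68759002, -825.42278314,  965.41049564])), ('rotation', array([0.85083084, 0.39639809, 0.13446609, 0.31760717]))]
top [('vfov', 48.21256600710149), ('cx', 257.5196728887285), ('cy', 193.74705872696904), ('position', array([ 387.89983708,   17.07245449, 1248.95674027])), ('rotation', array([-0.69979873, -0.04056176,  0.03744307,  0.71220398]))]
```

View pics/scene0.png

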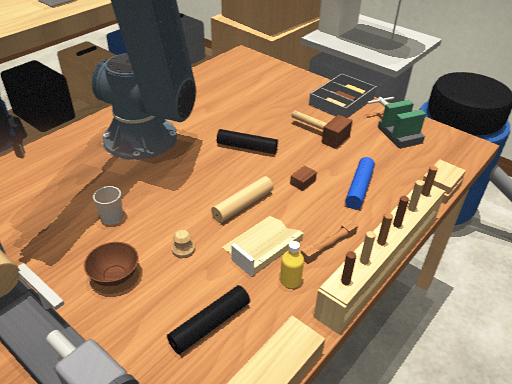

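View pics/top0.png

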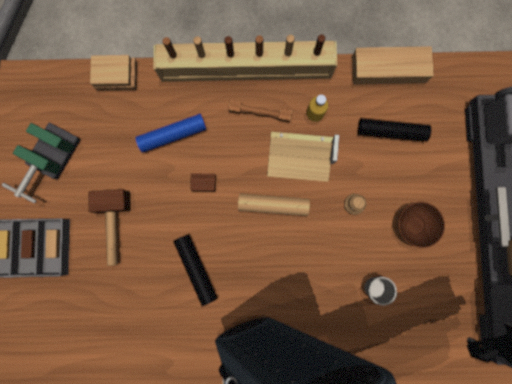

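Top view: the blank spans (238,203)–(310,207), the cradle (268–332, 133–181) with its stop at (335,148), the finial is at (355,204) and the offcut at (203,183). I'll measure these next.

```bash
cat > h.py <<'E'
import numpy as np, cv2
from scipy.spatial.transform import Rotation as R
from bench import telemetry, snapshot
def f(d): return 192/np.tan(np.radians(d['vfov']/2))
def cam(d):
    q=d['rotation']; return R.from_quat([q[1],q[2],q[3],q[0]]).as_matrix(), d['position']
def cloud(d):
    r=d['range_z'].astype(float); v,u=np.mgrid[:384,:512]
    P=np.stack([(u-d['cx'])/f(d)*r,-(v-d['cy'])/f(d)*r,-r],-1)
    M,t=cam(d); W=P@M.T+t; W[r<=0]=np.nan; return W
def ray(d,u,v,z):
    M,t=cam(d); k=M@np.array([(u-d['cx'])/f(d),-(v-d['cy'])/f(d),-1]); return t+k*(z-t[2])/k[2]
E
python3 - <<'E'
from h import *
d=snapshot('top');W=cloud(d);im=d['image']
c=im[120:230,180:380][...,::-1];cv2.imwrite('pics/crop1.png',cv2.resize(c,None,fx=4,fy=4,interpolation=cv2.INTER_CUBIC))
for n,u,v in [('blank',274,205),('bench',274,230),('cr',300,157),('crestnear',300,176),('stop',336,148),('finial',355,204),('offcut',203,183)]:
    print(n,W[v,u].round(1),ray(d,u,v,0).round(1))
for n,(u0,u1,v0,v1),zl in [('blank',(225,325,190,222),15),('finial',(335,375,185,225),20),('offcut',(185,220,168,198),20),('stop',(325,345,125,172),40),('cradle',(255,335,120,190),6),('glue',(300,335,88,126),20)]:
    m=np.zeros((384,512),bool);m[v0:v1,u0:u1]=W[v0:v1,u0:u1,2]>zl
    p=W[m];r=cv2.minAreaRect(p[:,:2].astype(np.float32)); print(n,len(p),r,'z',np.percentile(p[:,2],[5,50,95,99]).round(1))
    print(cv2.boxPoints(r).round(0).tolist())
E
```

```text
blank [488.  -24.3  52.6] [492.4 -26.1   0. ]
bench [419.7 -24.6   0.9] [419.7 -24.6   0. ]
cr [ 633.5 -106.1   -0.9] [ 633.3 -106.     0. ]
crestnear [ 575.9 -104.     4.4] [ 576.6 -104.4    0. ]
stop [ 645.8 -202.5   58.3] [ 658.4 -213.3    0. ]
finial [ 486.2 -249.    59.9] [ 491.2 -262.4    0. ]
offcut [555.9 176.2  36.9] [561. 181.   0.]
blank 1237 ((493.0448303222656, -22.964492797851562), (199.8904266357422, 49.83327102661133), 84.51361846923828) z [31.  45.1 50.9 52.7]
[[459.0, -120.0], [508.0, -125.0], [527.0, 74.0], [478.0, 79.0]]
finial 249 ((490.8884582519531, -256.13446044921875), (47.85380935668945, 43.31783676147461), 89.06253051757812) z [22.  56.3 62.6 64.5]
[[469.0, -280.0], [512.0, -280.0], [513.0, -233.0], [470.0, -232.0]]
offcut 443 ((561.2870483398438, 179.09469604492188), (70.45171356201172, 49.73052978515625), 87.76387786865234) z [28.1 33.9 38.4 39.6]
[[535.0, 145.0], [585.0, 143.0], [588.0, 213.0], [538.0, 215.0]]
stop 143 ((648.9286499023438, -200.75387573242188), (15.743012428283691, 76.2695083618164), 88.00379180908203) z [45.6 57.8 62.5 64.6]
[[611.0, -207.0], [687.0, -210.0], [687.0, -194.0], [611.0, -192.0]]
cradle 1834 ((649.9754028320312, -103.382080078125), (207.87545776367188, 204.8958282470703), 9.748899459838867) z [ 6.6 13.7 28.9 57.2]
[[530.0, -20.0], [565.0, -222.0], [770.0, -187.0], [735.0, 15.0]]
glue 399 ((762.4927368164062, -151.83062744140625), (52.77519226074219, 45.98183822631836), 65.27717590332031) z [ 31.1  87.9 130.7 132.4]
[[731.0, -166.0], [772.0, -185.0], [794.0, -137.0], [753.0, -118.0]]
```

View pics/crop1.png

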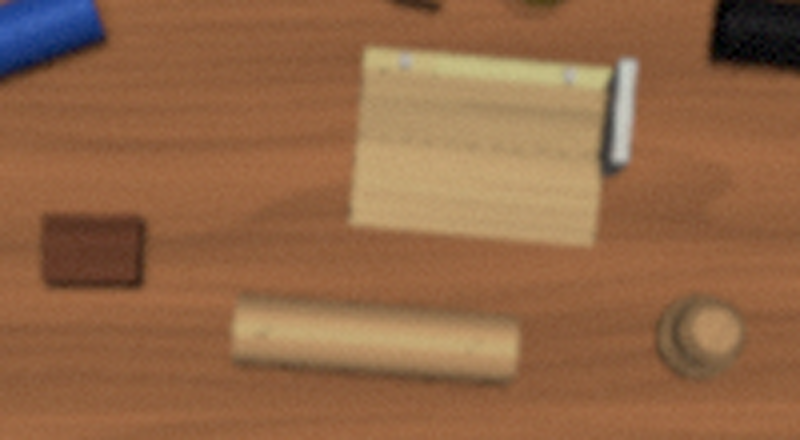

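```bash
python3 - <<'E'
from h import *
from scipy.optimize import least_squares
d=snapshot('top');W=cloud(d)
g=lambda x,y,z: ray(d,180+(x-1.5)/4,120+(y-1.5)/4,z)
for n,x,y,z in [('nearL',350,225,0),('nearR',595,245,0),('farL',366,47,26),('farR',612,66,26),('ftL',363,71,26),('ftR',608,86,26),('stopT n',622,163,60),('stopT f',626,58,60)]: print(n,g(x,y,z).round(1))
# profile: min over theta,x0: height model
def prof(x): return np.interp(x,[-200,-67,-22,0,45,60],[0,0,12.7,0,26,26])
m=np.zeros((384,512),bool);m[110:192,262:336]=1
p=W[m];p=p[~np.isnan(p).any(1)]
th0=-0.04
def sel(th,x0,y0):
    c,s=np.cos(th),np.sin(th);q=p-np.array([x0,y0,0]);return np.stack([q[:,0]*c+q[:,1]*s,-q[:,0]*s+q[:,1]*c,p[:,2]],1)
a=np.array([-0.09,634,-105.])
for it in range(3):
    q=sel(*a);k=(abs(q[:,1])<75)&(q[:,0]>-85)&(q[:,0]<52)
    P0=p[k]
    def res(t):
        c,s=np.cos(t[0]),np.sin(t[0]);X=(P0[:,0]-t[1])*c+(P0[:,1]+105)*s
        return P0[:,2]-t[2]-prof(X)
    r=least_squares(res,[a[0],a[1],0],loss='soft_l1',x_scale=[.01,1,1],diff_step=1e-4);a[:2]=r.x[:2];print(k.sum(),r.x,np.std(res(r.x)))
E
```

```text
nearL [578.7  -7.8   0. ]
nearR [ 560.7 -187.2    0. ]
farL [705.6 -21.5  26. ]
farR [ 688.1 -200.    26. ]
ftL [687.8 -18.9  26. ]
ftR [ 673.4 -196.5   26. ]
stopT n [ 610.1 -198.4   60. ]
stopT f [ 685.4 -204.1   60. ]
2446 [-1.10257654e-01  6.36940666e+02 -1.00221128e+00] 2.691892194976516
2438 [-1.10469964e-01  6.36932214e+02 -9.81928199e-01] 2.691990382260762
2439 [-1.10471943e-01  6.36930433e+02 -9.83692364e-01] 2.692810077124305
```

Cradle: origin at (636.8, −104.5), yaw −0.10. Blank: X=−151, Y=+67 in the cradle frame, almost parallel to the groove, with a 57 mm gap to the stop. These match the stated sizes. I'll move over the spot behind the blank with the jaw line along the bar, so both open fingers push it.

Emit:
play_rows([
  {"linear":[1.1,2.0,0],"rot":[0,0,0.113],"gripper":1},
  {"linear":[1.1,2.0,0],"rot":[0,0,0.113],"gripper":1},
  {"linear":[1.1,2.0,0],"rot":[0,0,0.113],"gripper":1},
  {"linear":[1.1,2.0,0],"rot":[0,0,0.113],"gripper":1},
  {"linear":[1.1,2.0,0],"rot":[0,0,0.113],"gripper":1},
  {"linear":[1.1,2.0,0],"rot":[0,0,0.113],"gripper":1},
  {"linear":[1.1,2.0,0],"rot":[0,0,0.113],"gripper":1},
  {"linear":[1.1,2.0,0],"rot":[0,0,0.113],"gripper":1},
  {"linear":[1.1,2.0,0],"rot":[0,0,0.113],"gripper":1},
  {"linear":[1.1,2.0,0],"rot":[0,0,0.113],"gripper":1},
])

```text
time_s: 1.03
position: [277.8, -296.4, 231.2]
ee_rot: [-0.0, 0.745, 0.667, -0.0]
force: [0.4, -0.2, 0.2]
opening: 85.3
```

Emit:
play_rows([
  {"linear":[1.1,2.0,0],"rot":[0,0,0.113],"gripper":1},
  {"linear":[1.1,2.0,0],"rot":[0,0,0.113],"gripper":1},
  {"linear":[1.1,2.0,0],"rot":[0,0,0.113],"gripper":1},
  {"linear":[1.1,2.0,0],"rot":[0,0,0.113],"gripper":1},
  {"linear":[1.1,2.0,0],"rot":[0,0,0.113],"gripper":1},
  {"linear":[1.1,2.0,0],"rot":[0,0,0.113],"gripper":1},
  {"linear":[1.1,2.0,0],"rot":[0,0,0.113],"gripper":1},
  {"linear":[1.1,2.0,0],"rot":[0,0,0.113],"gripper":1},
  {"linear":[1.1,2.0,0],"rot":[0,0,0.113],"gripper":1},
  {"linear":[1.1,2.0,0],"rot":[0,0,0.113],"gripper":1},
])

```text
time_s: 1.87
position: [387.8, -96.4, 231.3]
ee_rot: [0.0, 0.272, 0.962, -0.0]
force: [-0.7, -0.5, -0.5]
opening: 85.1
```

```bash
cat >> h.py <<'E'
O=np.array([636.8,-104.5]);A=np.array([[.995,-.0998],[.0998,.995]])
def toC(p): return A@(np.asarray(p)[:2]-O)
def toW(X,Y): return O+A.T@np.array([X,Y])
def st():
    s=telemetry.observe();q=s['ee_rot'];M=R.from_quat([q[1],q[2],q[3],q[0]]).as_matrix()
    print('t',round(s['time_s'],2),'pos',s['position'].round(1),'cradle',toC(s['position']).round(1),'y',M[:,1].round(3),'z',M[:,2].round(3),'F',s['force'].round(1),'op',round(s['opening'],1),'j',s['joint_positions'].round(2)); return s
E
python3 -c "from h import *;st();print(toW(-215,67))"
```

```text
t 1.87 pos [387.8 -96.4 231.3] cradle [-248.5  -16.8] y [ 0.524  0.852 -0.   ] z [ 0. -0. -1.] F [-0.7 -0.5 -0.5] op 85.1 j [-0.24  0.02 -0.27  1.28 -0.    0.31]
[429.5616 -16.378 ]
```

Emit:
play_rows([
  {"linear":[1.05,2.0,0],"rot":[0,0,0.113],"gripper":1},
  {"linear":[1.05,2.0,0],"rot":[0,0,0.113],"gripper":1},
  {"linear":[1.05,2.0,0],"rot":[0,0,0.113],"gripper":1},
  {"linear":[1.05,2.0,0],"rot":[0,0,0.113],"gripper":1},
  {"linear":[0,0,-2.5],"rot":[-0.01,-0.1,0],"gripper":1},
  {"linear":[0,0,-3],"rot":[-0.01,-0.1,0],"gripper":1},
  {"linear":[0,0,-3.5],"rot":[0,0,0],"gripper":1},
  {"linear":[0,0,-3.5],"rot":[0,0,0],"gripper":1},
  {"linear":[0,0,-3.5],"rot":[0,0,0],"gripper":1},
  {"linear":[0,0,-3.1],"rot":[0,0,0],"gripper":1},
])

```text
time_s: 2.7
position: [428.9, -17.4, 40.9]
ee_rot: [0.097, 0.052, 0.994, -0.005]
force: [0.5, 0.3, -1.1]
opening: 85.7
```

```bash
python3 - <<'E'
from h import *
st()
for n in('scene','top','wrist'):
    d=snapshot(n);cv2.imwrite(f'pics/{n}1.png',d['image'][...,::-1])
    if n=='scene':
        W=cloud(d);X=(W[...,:2]-O)@A.T
        m=(X[...,0]>-260)&(X[...,0]<-190)&(abs(X[...,1]-67)<70)&(W[...,2]>8)&(W[...,2]<80)
        p=np.c_[X[m],W[m][:,2]];print(len(p))
        for side in(-1,1):
            q=p[(p[:,1]-67)*side>0]
            if len(q): print(side,len(q),q.min(0).round(),q.max(0).round())
E
```

```text
t 2.7 pos [428.9 -17.4  40.9] cradle [-215.5   65.9] y [0.104 0.995 0.001] z [ 0.192 -0.019 -0.981] F [ 0.5  0.3 -1.1] op 85.7 j [-0.03  0.12 -0.75  0.51 -0.01  0.07]
96
-1 46 [-260.    8.    8.] [-206.   53.   79.]
1 50 [-230.  107.   56.] [-206.  122.   80.]
```

View pics/scene1.png

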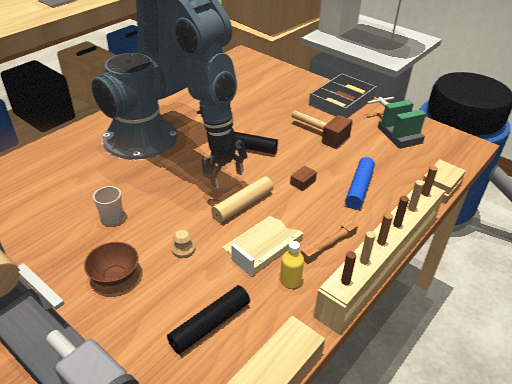

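View pics/wrist1.png

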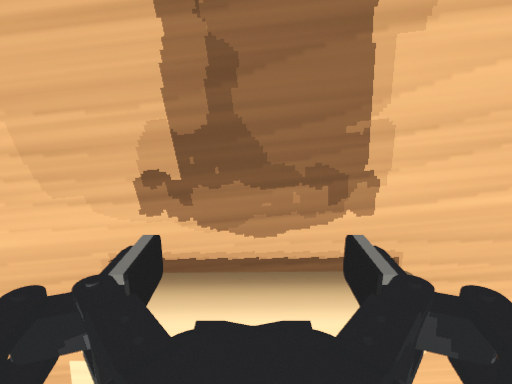

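The scene view shows both open fingers at (215,175), just on the robot side of the bar at (243,200). The measured tip height, TCP + 15 mm, matches my geometry, so I'll lower.

Emit:
play_rows([
  {"linear":[0,0,-1.5],"rot":[0,0,0],"gripper":1},
  {"linear":[0,0,-1.5],"rot":[0,0,0],"gripper":1},
  {"linear":[0,0,-0.8],"rot":[0,0,0],"gripper":1},
  {"linear":[0,0,-0.4],"rot":[0,0,0],"gripper":1},
  {"linear":[0,0,0],"rot":[0,0,0],"gripper":1},
])

```text
time_s: 3.27
position: [430.6, -17.6, 1.2]
ee_rot: [0.097, 0.052, 0.994, -0.005]
force: [-0.5, 0.6, 0.1]
opening: 85.7
```

```bash
python3 - <<'E'
from h import *
st()
d=snapshot('scene');cv2.imwrite(f'pics/scene2.png',cv2.resize(d['image'][100:290,150:350,::-1],None,fx=4,fy=3.0))
E
```

```text
t 3.27 pos [430.6 -17.6   1.2] cradle [-213.8   65.9] y [0.105 0.995 0.001] z [ 0.193 -0.019 -0.981] F [-0.5  0.6  0.1] op 85.7 j [-0.03  0.19 -0.81  0.38 -0.01  0.07]
```

View pics/scene2.png

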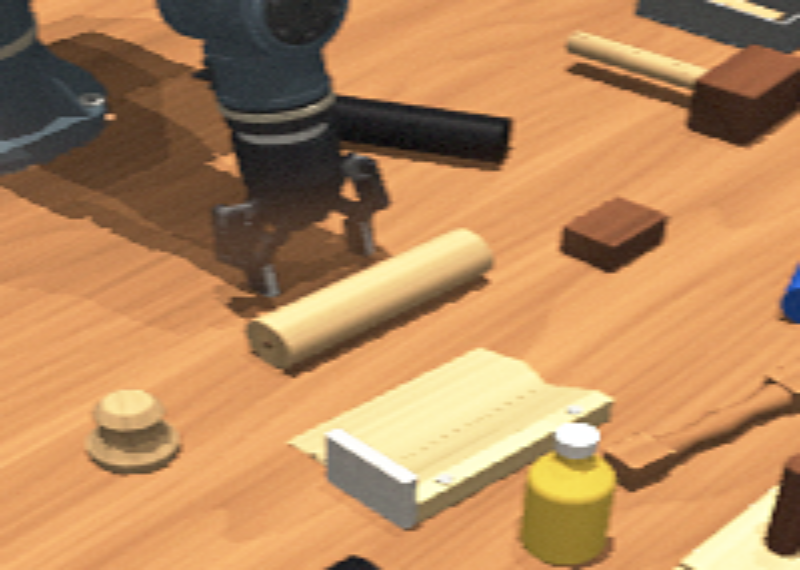

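Emit:
play_rows([
  {"linear":[0.4,-0.04,-0.3],"rot":[0,0,0],"gripper":1},
  {"linear":[0.6,-0.06,0],"rot":[0,0,0],"gripper":1},
  {"linear":[0.6,-0.06,0],"rot":[0,0,0],"gripper":1},
  {"linear":[0.5,-0.05,0],"rot":[0,0,0],"gripper":1},
  {"linear":[0.3,-0.03,0],"rot":[0,0,0],"gripper":1},
  {"linear":[0.3,-0.03,0],"rot":[0,0,0],"gripper":1},
  {"linear":[0.3,-0.03,0],"rot":[0,0,0],"gripper":1},
  {"linear":[0.3,-0.03,0],"rot":[0,0,0],"gripper":1},
  {"linear":[0.3,-0.03,0],"rot":[0,0,0],"gripper":1},
  {"linear":[0.3,-0.03,0],"rot":[0,0,0],"gripper":1},
])

```text
time_s: 4.15
position: [468.9, -21.4, -2.7]
ee_rot: [0.097, 0.052, 0.994, -0.005]
force: [0.3, -0.2, -0.1]
opening: 85.9
```

```bash
cat >> h.py <<'E'
def bar(lo=-200,hi=30):
    # colour-mask free: points on bar near its sides from both cams
    from itertools import chain
    for n in('top','scene'):
        d=snapshot(n);W=cloud(d);X=(W[...,:2]-O)@A.T
        hsv=cv2.cvtColor(d['image'],cv2.COLOR_RGB2HSV)
        z=W[...,2]
        k=(hsv[...,0]>10)&(hsv[...,0]<32)&(hsv[...,1]>40)&(hsv[...,2]>110)&(X[...,0]>lo)&(X[...,0]<hi)&(X[...,1]>-88)&(X[...,1]<200)&(z>np.where(X[...,0]<-67,12,28))
        k=cv2.morphologyEx(k.astype(np.uint8),cv2.MORPH_OPEN,np.ones((2,2)))>0
        nn,l,s_,_=cv2.connectedComponentsWithStats(k.astype(np.uint8))
        if nn>1: k=l==1+np.argmax(s_[1:,4])
        p=X[k].astype(np.float32)
        if len(p)<20: print(n,'few',len(p));continue
        r=cv2.minAreaRect(p);lo_,hi_=p.min(0),p.max(0)
        v=z[k]; 
        # ridge: per-Y-slice highest points
        top=k&(z>np.percentile(v,85)); t=X[top]; c=np.polyfit(t[:,1],t[:,0],1)
        print(n,len(p),'rect',np.round(r[0],1),np.round(r[1],1),round(r[2],1),'Y',lo_[1].round(1),hi_[1].round(1),'X',lo_[0].round(1),hi_[0].round(1),'ztop',np.percentile(v,[50,95]).round(1),'ridgeX mid',t.mean(0).round(1),'slope',round(c[0],3))
        cv2.imwrite('pics/last_%s.png'%n,cv2.resize(d['image'][100:290,150:350,::-1],None,fx=4,fy=3.0))
E
python3 -c "from h import *;st();bar()"
```

```text
t 4.15 pos [468.9 -21.4  -2.7] cradle [-175.4   65.9] y [0.105 0.995 0.001] z [ 0.192 -0.019 -0.981] F [ 0.3 -0.2 -0.1] op 85.9 j [-0.04  0.25 -0.73  0.4  -0.01  0.07]Traceback (most recent call last):
  File "<string>", line 1, in <module>
    from h import *;st();bar()
                         ~~~^^
  File "h.py", line 35, in bar
    top=k&(z>np.percentile(v,85)); t=X[top]; c=np.polyfit(t[:,1],t[:,0],1)
                                               ~~~~~~~~~~^^^^^^^^^^^^^^^^^
    raise TypeError("expected non-empty vector for x")
TypeError: expected non-empty vector for x
```

```bash
sed -i 's/np.ones((2,2))/np.ones((3,3))/; s/np.percentile/np.nanpercentile/g' h.py
python3 -c "from h import *;bar()"
```

```text
top 1134 rect [-147.6   66.7] [ 67.1 199.7] 0.1 Y -33.1 166.6 X -181.1 -114.0 ztop [45.7 51.3] ridgeX mid [-141.7   69.1] slope 0.012
scene 1054 rect [-144.2   65.3] [ 68.4 204.6] 0.7 Y -36.8 167.9 X -179.0 -110.4 ztop [45.3 52.3] ridgeX mid [-136.4   63.3] slope -0.003
```

View pics/last_scene.png

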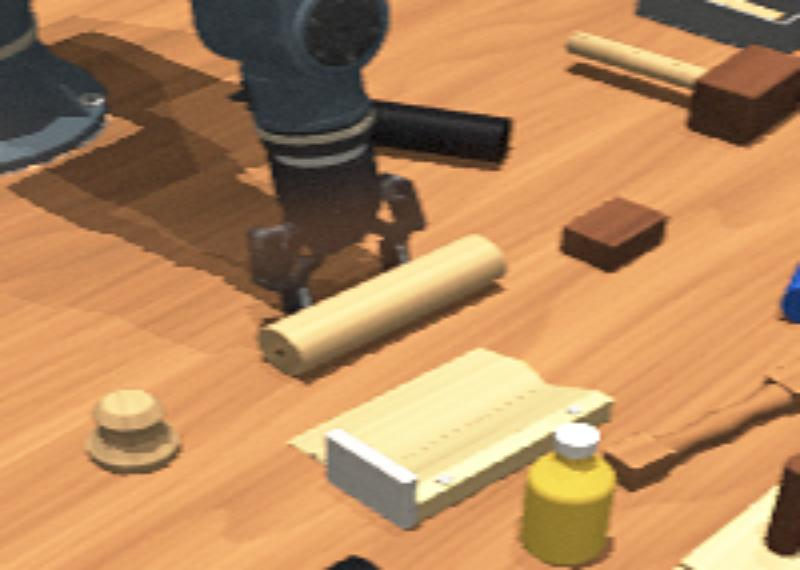

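The bar is rolling ahead of the fingers and staying parallel (ridge at X≈−140). I'll keep going.

Emit:
play_rows([
  {"linear":[0.4,-0.04,0],"rot":[0,0,0],"gripper":1},
  {"linear":[0.4,-0.04,0],"rot":[0,0,0],"gripper":1},
  {"linear":[0.4,-0.04,0],"rot":[0,0,0],"gripper":1},
  {"linear":[0.4,-0.04,0],"rot":[0,0,0],"gripper":1},
  {"linear":[0.4,-0.04,0],"rot":[0,0,0],"gripper":1},
  {"linear":[0.4,-0.04,0],"rot":[0,0,0],"gripper":1},
  {"linear":[0.4,-0.04,0],"rot":[0,0,0],"gripper":1},
  {"linear":[0.4,-0.04,0],"rot":[0,0,0],"gripper":1},
  {"linear":[0.4,-0.04,0],"rot":[0,0,0],"gripper":1},
  {"linear":[0.4,-0.04,0],"rot":[0,0,0],"gripper":1},
])

```text
time_s: 5.13
position: [509.0, -25.5, -2.8]
ee_rot: [0.097, 0.052, 0.994, -0.005]
force: [0.3, -0.1, -0.2]
opening: 85.0
```

```bash
python3 -c "from h import *;st();bar()"
```

```text
t 5.13 pos [509.  -25.5  -2.8] cradle [-135.    65.9] y [0.105 0.995 0.001] z [ 0.192 -0.019 -0.981] F [ 0.3 -0.1 -0.2] op 85.0 j [-0.04  0.3  -0.64  0.43 -0.01  0.06]
top 947 rect [-121.8   66.8] [200.2  91.2] 89.7 Y -33.4 166.8 X -167.6 -76.0 ztop [46.4 53.6] ridgeX mid [-114.8   62.7] slope 0.028
scene 1078 rect [-104.5   65.8] [205.4  65. ] 89.4 Y -37.0 168.2 X -136.6 -71.2 ztop [45.5 52.4] ridgeX mid [-97.3  62.1] slope 0.007
```

View pics/last_scene.png

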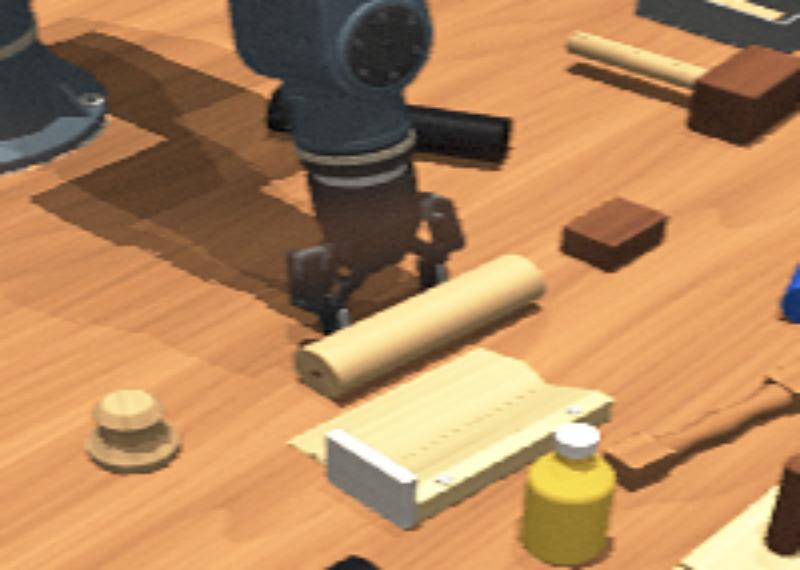

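Emit:
play_rows([
  {"linear":[0.4,-0.04,0],"rot":[0,0,0],"gripper":1},
  {"linear":[0.4,-0.04,0],"rot":[0,0,0],"gripper":1},
  {"linear":[0.4,-0.04,0],"rot":[0,0,0],"gripper":1},
  {"linear":[0.4,-0.04,0],"rot":[0,0,0],"gripper":1},
  {"linear":[0.4,-0.04,0],"rot":[0,0,0],"gripper":1},
  {"linear":[0.4,-0.04,0],"rot":[0,0,0],"gripper":1},
  {"linear":[0.4,-0.04,0.1],"rot":[0,0,0],"gripper":1},
  {"linear":[0.4,-0.04,0.1],"rot":[0,0,0],"gripper":1},
  {"linear":[0.4,-0.04,0.1],"rot":[0,0,0],"gripper":1},
  {"linear":[0.4,-0.04,0.1],"rot":[0,0,0],"gripper":1},
])

```text
time_s: 6.07
position: [548.3, -29.4, 1.1]
ee_rot: [0.096, 0.052, 0.994, -0.005]
force: [-2.5, -0.9, 1.1]
opening: 84.9
```

```bash
python3 -c "from h import *;st();bar()"
```

```text
t 6.07 pos [548.3 -29.4   1.1] cradle [-95.6  65.9] y [0.105 0.995 0.001] z [ 0.19  -0.019 -0.982] F [-2.5 -0.9  1.1] op 84.9 j [-0.05  0.35 -0.55  0.48 -0.01  0.06]
top 651 rect [-88.4  66.6] [199.4 103.4] 89.7 Y -33.2 166.1 X -139.9 -36.3 ztop [ 48.3 325.1] ridgeX mid [-89.7  72.4] slope 0.034
scene 1039 rect [-63.3  66.9] [ 60.9 204.4] 0.0 Y -35.3 169.1 X -93.8 -32.8 ztop [49.  55.2] ridgeX mid [-59.5  60.3] slope 0.004
```

View pics/last_scene.png

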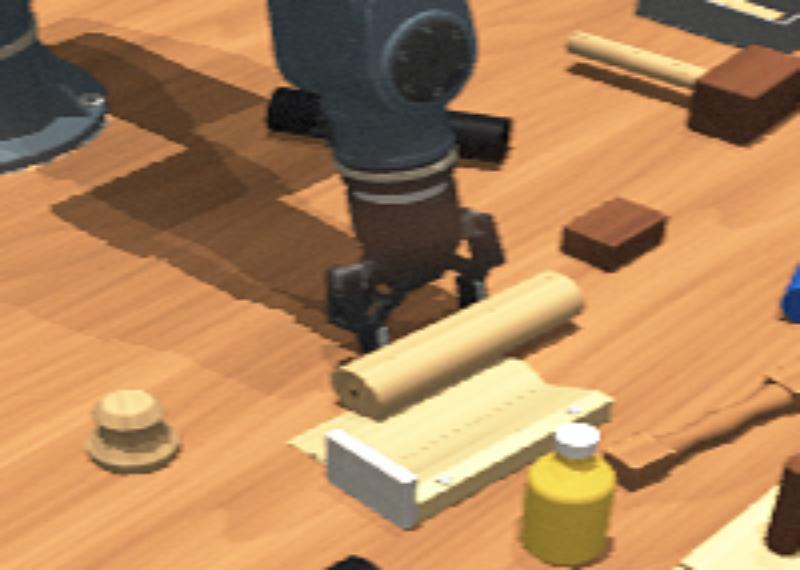

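Emit:
play_rows([
  {"linear":[0.4,-0.04,0.1],"rot":[0,0,0],"gripper":1},
  {"linear":[0.4,-0.04,0.1],"rot":[0,0,0],"gripper":1},
  {"linear":[0.4,-0.04,0.1],"rot":[0,0,0],"gripper":1},
  {"linear":[0.4,-0.04,0.1],"rot":[0,0,0],"gripper":1},
  {"linear":[0.4,-0.04,0.1],"rot":[0,0,0],"gripper":1},
  {"linear":[0.4,-0.04,0.1],"rot":[0,0,0],"gripper":1},
  {"linear":[0.3,-0.03,0.1],"rot":[0,0,0],"gripper":1},
  {"linear":[0.3,-0.03,0.1],"rot":[0,0,0],"gripper":1},
  {"linear":[0.3,-0.03,0],"rot":[0,0,0],"gripper":1},
  {"linear":[0.3,-0.03,0],"rot":[0,0,0],"gripper":1},
])

```text
time_s: 7.0
position: [585.1, -33.0, 9.4]
ee_rot: [0.097, 0.052, 0.994, -0.005]
force: [-1.2, 0.5, 1.1]
opening: 85.5
```

```bash
python3 -c "from h import *;st();bar()"
```

```text
t 7.0 pos [585.1 -33.    9.4] cradle [-58.5  65.9] y [0.104 0.995 0.001] z [ 0.192 -0.019 -0.981] F [-1.2  0.5  1.1] op 85.5 j [-0.05  0.39 -0.45  0.54 -0.01  0.05]
top 219 rect [-57.9 140.3] [114.7  46.5] 5.8 Y 113.0 166.2 X -113.5 -1.2 ztop [58.1 65.5] ridgeX mid [-49.5 141.7] slope 1.772
scene 1123 rect [-29.4  66. ] [204.5  63.4] 89.3 Y -36.5 168.3 X -61.7 3.2 ztop [58.2 65.2] ridgeX mid [-22.2  53.6] slope 0.001
```

View pics/last_scene.png

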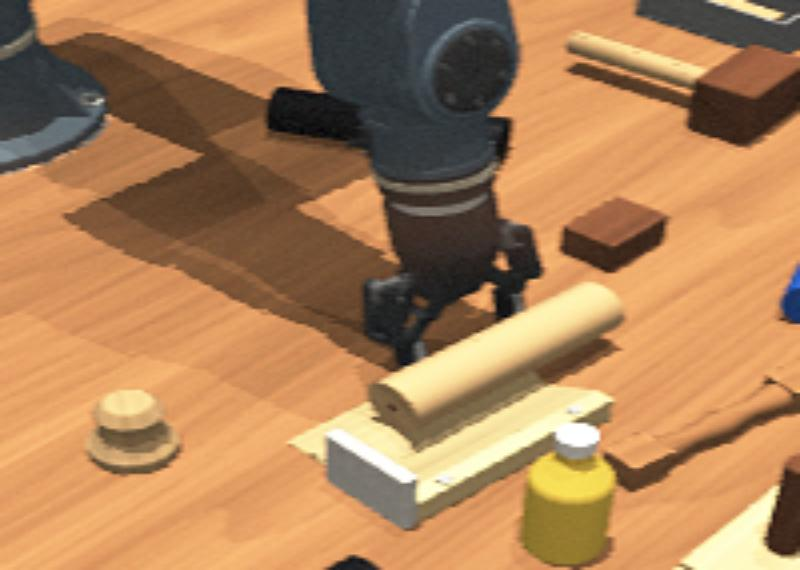

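The bar is just short of the crest and parallel to it. I'll nudge it over slowly.

Emit:
play_rows([
  {"linear":[0.2,-0.02,0],"rot":[0,0,0],"gripper":1},
  {"linear":[0.2,-0.02,0],"rot":[0,0,0],"gripper":1},
  {"linear":[0.2,-0.02,0],"rot":[0,0,0],"gripper":1},
  {"linear":[0.2,-0.02,0],"rot":[0,0,0],"gripper":1},
  {"linear":[0.2,-0.02,0],"rot":[0,0,0],"gripper":1},
  {"linear":[0,0,0],"rot":[0,0,0],"gripper":1},
  {"linear":[0,0,0],"rot":[0,0,0],"gripper":1},
  {"linear":[0,0,0],"rot":[0,0,0],"gripper":1},
])

```text
time_s: 7.77
position: [594.6, -34.0, 9.2]
ee_rot: [0.097, 0.052, 0.994, -0.005]
force: [-0.1, -0.1, -0.3]
opening: 85.6
```

```bash
python3 -c "from h import *;st();bar(-60,40)"
```

```text
t 7.77 pos [594.6 -34.    9.2] cradle [-49.1  65.9] y [0.104 0.995 0.001] z [ 0.191 -0.019 -0.981] F [-0.1 -0.1 -0.3] op 85.6 j [-0.05  0.4  -0.43  0.55 -0.01  0.05]
top 448 rect [12.4 88. ] [ 47.9 162.6] 11.3 Y 6.6 165.5 X -22.7 26.5 ztop [49.3 55.2] ridgeX mid [  4.  107.5] slope -0.048
scene 1116 rect [ 2.4 64.8] [204.6  47.1] 89.5 Y -37.5 166.9 X -21.6 26.3 ztop [50.3 56.5] ridgeX mid [ 1.1 57.3] slope 0.008
```

View pics/last_scene.png

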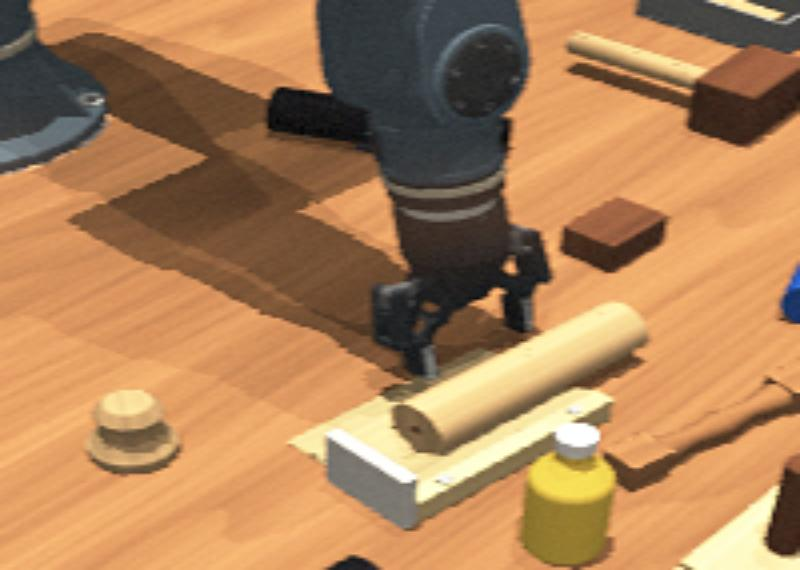

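The bar lies in the groove: ridge at X≈1–4, top ≈54, parallel. I'll retreat, straighten the tool, shut the fingers and go over to the left end.

Emit:
play_rows([
  {"linear":[-1.0,0.1,0],"rot":[0,0,0],"gripper":1},
  {"linear":[-1.0,0.1,1],"rot":[0,0,0],"gripper":1},
  {"linear":[0,0,2.5],"rot":[0,0,0],"gripper":1},
  {"linear":[0,0,3],"rot":[0,0,0],"gripper":1},
  {"linear":[0,0,3],"rot":[0,0,0],"gripper":1},
  {"linear":[0,0,2.5],"rot":[0.01,0.1,0],"gripper":-1},
  {"linear":[0,1.5,0],"rot":[0.01,0.1,0],"gripper":-1},
  {"linear":[1.5,2.5,0],"rot":[0,0,0],"gripper":-1},
  {"linear":[1.7,2.5,0],"rot":[0,0,0],"gripper":-1},
  {"linear":[1.7,2.5,0],"rot":[0,0,0],"gripper":-1},
])

```text
time_s: 8.7
position: [624.0, 58.7, 125.7]
ee_rot: [0.003, 0.053, 0.999, -0.0]
force: [0.4, -1.4, -0.2]
opening: 25.4
```

Emit:
play_rows([
  {"linear":[1.7,2.0,0],"rot":[0,0,0],"gripper":-1},
  {"linear":[1.6,2.0,0],"rot":[0,0,0],"gripper":-1},
  {"linear":[0,0,0],"rot":[0,0,0],"gripper":-1},
  {"linear":[0,0,0],"rot":[0,0,0],"gripper":-1},
])

```text
time_s: 9.03
position: [656.5, 98.9, 125.0]
ee_rot: [0.002, 0.051, 0.999, -0.0]
force: [-1.6, -0.5, 0.4]
opening: 0.2
```

```bash
python3 - <<'E'
from h import *
st();bar(-60,40)
d=snapshot('top');cv2.imwrite('pics/top3.png',cv2.resize(d['image'][60:260,120:380,::-1],None,fx=3,fy=3))
W=cloud(d);hsv=cv2.cvtColor(d['image'],cv2.COLOR_RGB2HSV)
m=(hsv[...,0]>105)&(hsv[...,0]<130)&(hsv[...,1]>150)&(hsv[...,2]>60);X=(W[m][:,:2]-O)@A.T;print('blue',np.nanmin(X,0),np.nanmax(X,0))
E
```

```text
t 9.03 pos [656.5  98.9 125. ] cradle [ -0.7 204.4] y [ 0.103  0.995 -0.001] z [ 0.004 -0.001 -1.   ] F [-1.6 -0.5  0.4] op 0.2 j [ 0.15  0.52  0.15  1.19 -0.    0.25]
top 919 rect [-0.3 48.3] [164.1  49.5] 89.9 Y -33.8 130.3 X -25.2 24.4 ztop [49.3 55.2] ridgeX mid [-0.4 48.8] slope 0.028
scene 1121 rect [ 1.7 64.5] [203.5  49.8] 89.5 Y -37.4 166.1 X -23.6 27.1 ztop [50.3 56.3] ridgeX mid [ 1.2 64.1] slope 0.001
blue [-27.19892655 350.81516388] [ 58.31746921 472.71505949]
```

View pics/top3.png

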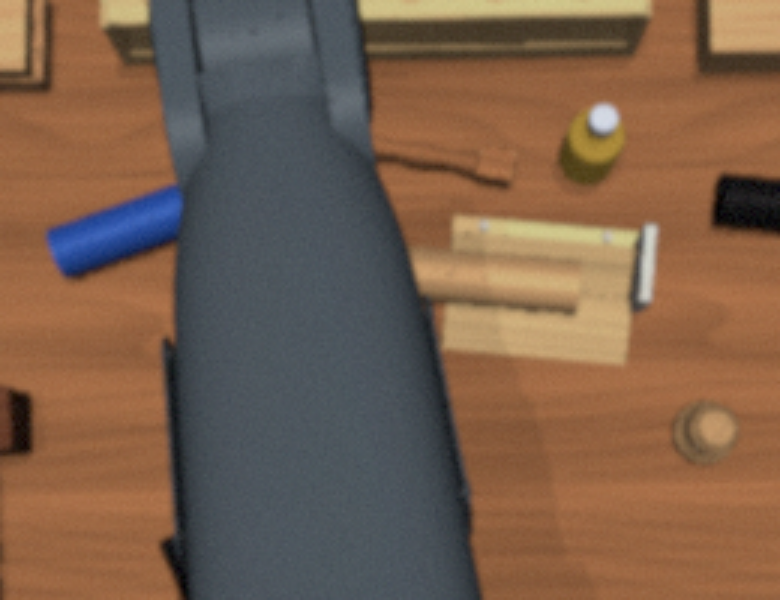

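View pics/last_scene.png

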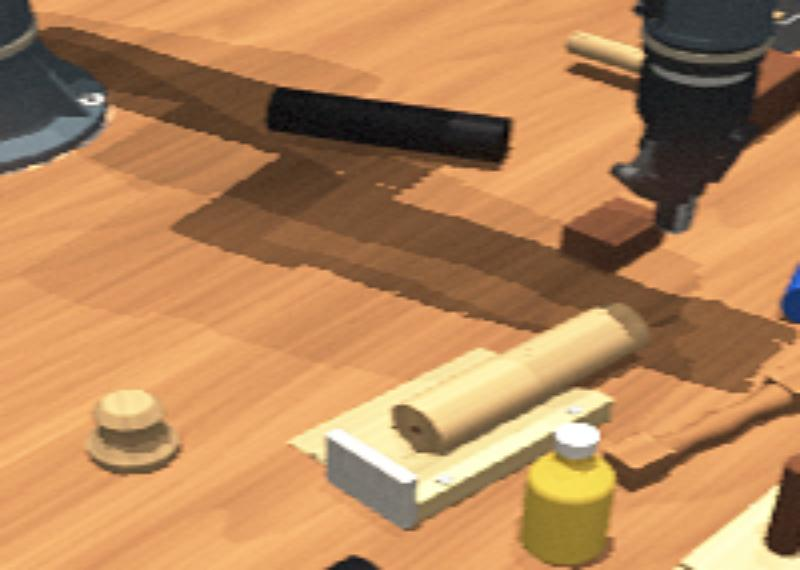

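The bar is seated (X≈0, Y −34…166), and the gripper's way down is clear. Lowering beside the left end.

Emit:
play_rows([
  {"linear":[0,0,-2.5],"rot":[0,0,0],"gripper":-1},
  {"linear":[0,0,-3],"rot":[0,0,0],"gripper":-1},
  {"linear":[0,0,-2.5],"rot":[0,0,0],"gripper":-1},
  {"linear":[0,0,-1.5],"rot":[0,0,0],"gripper":-1},
  {"linear":[0,0,-0.8],"rot":[0,0,0],"gripper":-1},
  {"linear":[0,0,0],"rot":[0,0,0],"gripper":-1},
])

```text
time_s: 9.68
position: [655.4, 96.9, 21.3]
ee_rot: [0.001, 0.053, 0.999, -0.001]
force: [-0.7, 0.8, -0.9]
opening: 0.2
```

```bash
python3 - <<'E'
from h import *
st()
d=snapshot('scene');cv2.imwrite('pics/s4.png',cv2.resize(d['image'][110:260,230:400,::-1],None,fx=4.5,fy=4))
W=cloud(d);X=(W[...,:2]-O)@A.T;z=W[...,2];v=d['image'].max(-1)
for a in range(15,100,8):
    m=(abs(X[...,0])<35)&(X[...,1]>168)&(X[...,1]<260)&(z>a)&(z<a+8)&(v<130)
    if m.sum():print(a,m.sum(),X[m].min(0).round(),X[m].max(0).round())
E
```

```text
t 9.68 pos [655.4  96.9  21.3] cradle [ -1.6 202.3] y [ 0.106  0.994 -0.001] z [ 0.003 -0.001 -1.   ] F [-0.7  0.8 -0.9] op 0.2 j [ 0.15  0.59 -0.01  0.97 -0.    0.25]
23 6 [ -6. 192.] [  9. 207.]
31 22 [ -7. 169.] [ 21. 215.]
39 19 [ -6. 188.] [ 13. 212.]
47 19 [ -6. 168.] [ 12. 210.]
55 9 [  6. 190.] [ 12. 206.]
63 15 [  7. 174.] [ 13. 227.]
71 39 [-10. 169.] [ 13. 234.]
79 25 [-12. 168.] [ 13. 239.]
87 37 [-13. 172.] [ 18. 241.]
95 38 [ -3. 177.] [ 18. 254.]
```

View pics/s4.png

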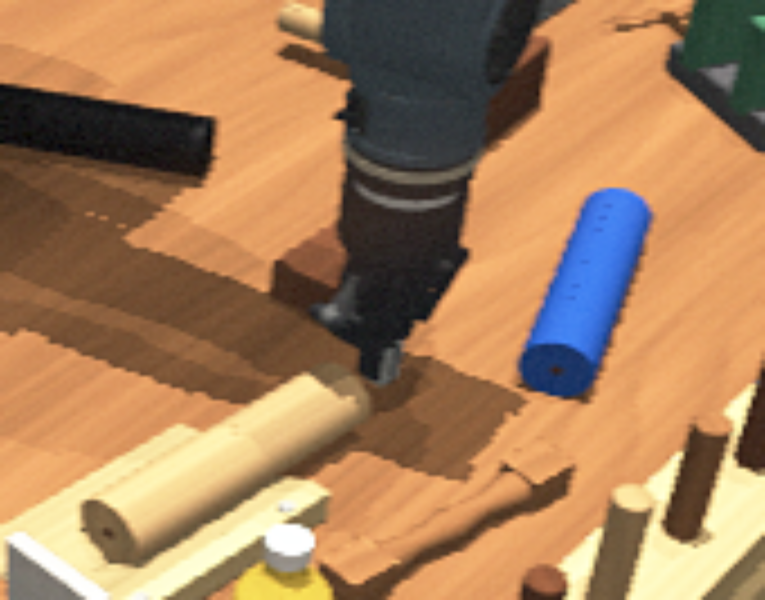

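The fingers hang 20 mm off the bar's left end. The knuckles sit above z≈63, so they pass over the bar. Starting the gentle endways push.

Emit:
play_rows([
  {"linear":[-0.06,-0.6,0],"rot":[0,0,0],"gripper":-1},
  {"linear":[-0.08,-0.8,0],"rot":[0,0,0],"gripper":-1},
  {"linear":[-0.03,-0.3,0],"rot":[0,0,0],"gripper":-1},
  {"linear":[-0.03,-0.3,0],"rot":[0,0,0],"gripper":-1},
  {"linear":[-0.03,-0.3,0],"rot":[0,0,0],"gripper":-1},
  {"linear":[-0.03,-0.3,0],"rot":[0,0,0],"gripper":-1},
  {"linear":[-0.03,-0.3,0],"rot":[0,0,0],"gripper":-1},
  {"linear":[-0.03,-0.3,0],"rot":[0,0,0],"gripper":-1},
  {"linear":[-0.03,-0.3,0],"rot":[0,0,0],"gripper":-1},
  {"linear":[-0.03,-0.3,0],"rot":[0,0,0],"gripper":-1},
])

```text
time_s: 10.57
position: [653.2, 59.9, 22.8]
ee_rot: [0.003, 0.052, 0.999, -0.0]
force: [-0.0, 1.9, 2.3]
opening: 0.0
```

```bash
python3 -c "from h import *;st();bar(-60,40)"
```

```text
t 10.57 pos [653.2  59.9  22.8] cradle [-1.000e-01  1.652e+02] y [0.104 0.995 0.   ] z [ 0.006 -0.    -1.   ] F [-0.   1.9  2.3] op 0.0 j [ 0.09  0.58 -0.03  0.96 -0.    0.2 ]
top 708 rect [-0.1 16.8] [129.6  50.2] 89.7 Y -48.1 81.5 X -25.2 25.0 ztop [49.4 55. ] ridgeX mid [-0.4 13.3] slope 0.021
scene 1101 rect [ 1.4 49.7] [202.8  50. ] 89.4 Y -51.9 150.9 X -23.8 27.4 ztop [50.  56.4] ridgeX mid [ 0.5 46.1] slope 0.009
```

View pics/last_scene.png

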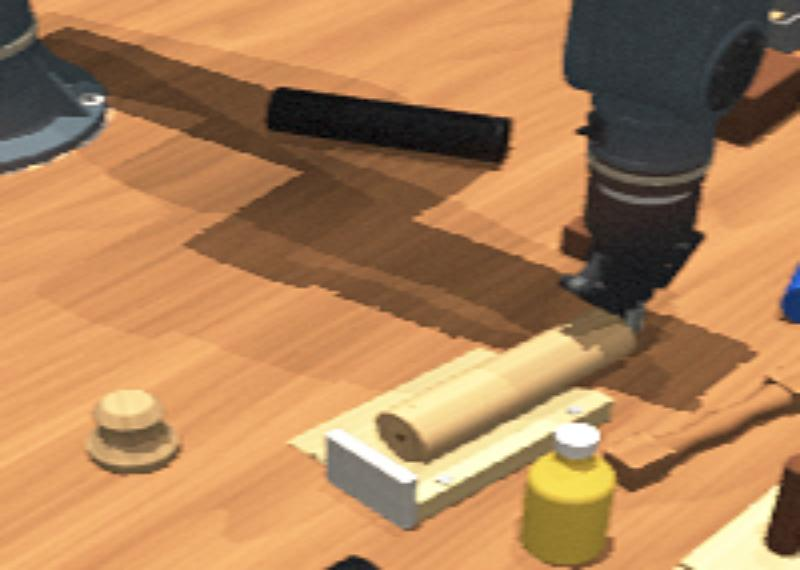

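Emit:
play_rows([
  {"linear":[-0.03,-0.3,0],"rot":[0,0,0],"gripper":-1},
  {"linear":[-0.03,-0.3,0],"rot":[0,0,0],"gripper":-1},
  {"linear":[-0.03,-0.3,0],"rot":[0,0,0],"gripper":-1},
  {"linear":[-0.03,-0.3,0],"rot":[0,0,0],"gripper":-1},
  {"linear":[-0.03,-0.3,0],"rot":[0,0,0],"gripper":-1},
  {"linear":[-0.03,-0.3,0],"rot":[0,0,0],"gripper":-1},
  {"linear":[-0.03,-0.3,0],"rot":[0,0,0],"gripper":-1},
  {"linear":[-0.03,-0.3,0],"rot":[0,0,0],"gripper":-1},
  {"linear":[-0.03,-0.3,0],"rot":[0,0,0],"gripper":-1},
  {"linear":[-0.03,-0.3,0],"rot":[0,0,0],"gripper":-1},
])

```text
time_s: 11.5
position: [650.0, 29.6, 22.7]
ee_rot: [0.003, 0.052, 0.999, -0.0]
force: [-0.5, 2.0, -0.3]
opening: -0.3
```

Emit:
play_rows([
  {"linear":[-0.02,-0.15,0],"rot":[0,0,0],"gripper":-1},
  {"linear":[-0.02,-0.15,0],"rot":[0,0,0],"gripper":-1},
  {"linear":[-0.01,-0.1,0],"rot":[0,0,0],"gripper":-1},
  {"linear":[0,0,0],"rot":[0,0,0],"gripper":-1},
])

```text
time_s: 11.83
position: [649.6, 25.7, 22.7]
ee_rot: [0.003, 0.052, 0.999, -0.0]
force: [-0.8, -0.7, -0.4]
opening: -0.1
```

```bash
python3 -c "from h import *;st();bar(-60,40)"
```

```text
t 11.83 pos [649.6  25.7  22.7] cradle [ -0.3 130.8] y [ 0.105  0.994 -0.   ] z [ 0.005 -0.001 -1.   ] F [-0.8 -0.7 -0.4] op -0.1 j [ 0.04  0.57 -0.04  0.95 -0.    0.15]
top 631 rect [ -0.7 -25. ] [115.6  49.4] 88.9 Y -82.7 32.5 X -25.2 24.6 ztop [49.1 54.7] ridgeX mid [ -0.7 -33.3] slope 0.014
scene 1102 rect [ 1.4 21.7] [210.6  50.4] 88.8 Y -83.7 126.9 X -23.8 26.7 ztop [50.7 56.3] ridgeX mid [ 0.8 13.6] slope 0.007
```

Emit:
play_rows([
  {"linear":[-0.01,-0.1,0],"rot":[0,0,0],"gripper":-1},
  {"linear":[-0.01,-0.1,0],"rot":[0,0,0],"gripper":-1},
  {"linear":[-0.01,-0.1,0],"rot":[0,0,0],"gripper":-1},
  {"linear":[-0.01,-0.1,0],"rot":[0,0,0],"gripper":-1},
])

```text
time_s: 12.27
position: [649.2, 22.0, 22.8]
ee_rot: [0.003, 0.052, 0.999, -0.0]
force: [0.8, 1.4, -0.3]
opening: -0.3
```

Emit:
play_rows([
  {"linear":[-0.01,-0.1,0],"rot":[0,0,0],"gripper":-1},
])

```text
time_s: 12.35
position: [649.1, 21.0, 22.8]
ee_rot: [0.003, 0.052, 0.999, -0.0]
force: [-0.3, 1.2, 0.1]
opening: -0.3
```

Emit:
play_rows([
  {"linear":[-0.01,-0.1,0],"rot":[0,0,0],"gripper":-1},
])

```text
time_s: 12.43
position: [649.1, 20.0, 22.8]
ee_rot: [0.003, 0.052, 0.999, -0.0]
force: [0.5, 1.6, 0.3]
opening: -0.2
```

Emit:
play_rows([
  {"linear":[0,-0.1,0],"rot":[0,0,0],"gripper":-1},
])

```text
time_s: 12.52
position: [649.0, 18.9, 22.8]
ee_rot: [0.003, 0.052, 0.999, -0.0]
force: [0.5, 2.1, 1.0]
opening: 0.3
```

Emit:
play_rows([
  {"linear":[0,-0.1,0],"rot":[0,0,0],"gripper":-1},
])

```text
time_s: 12.6
position: [649.0, 18.8, 22.8]
ee_rot: [0.003, 0.052, 0.999, 0.001]
force: [-0.0, 10.4, 0.2]
opening: -0.1
```

```bash
python3 - <<'E'
from h import *
st();bar(-60,40)
d=snapshot('top');cv2.imwrite('pics/t5.png',cv2.resize(d['image'][120:200,250:350,::-1],None,fx=7,fy=7,interpolation=cv2.INTER_CUBIC))
E
```

```text
t 12.6 pos [649.   18.8  22.8] cradle [ -0.2 123.9] y [0.104 0.995 0.002] z [ 0.006  0.001 -1.   ] F [-0.  10.4  0.2] op -0.1 j [ 0.03  0.57 -0.05  0.95  0.    0.13]
top 608 rect [ -0.8 -33. ] [109.3  48.8] 89.2 Y -87.4 21.5 X -25.6 24.2 ztop [49.4 54.7] ridgeX mid [ -0.5 -33.8] slope 0.056
scene 1069 rect [ 1.3 12. ] [199.4  49.3] 88.7 Y -87.5 111.3 X -23.3 26.6 ztop [50.9 56.7] ridgeX mid [0.4 2.9] slope 0.007
```

View pics/t5.png

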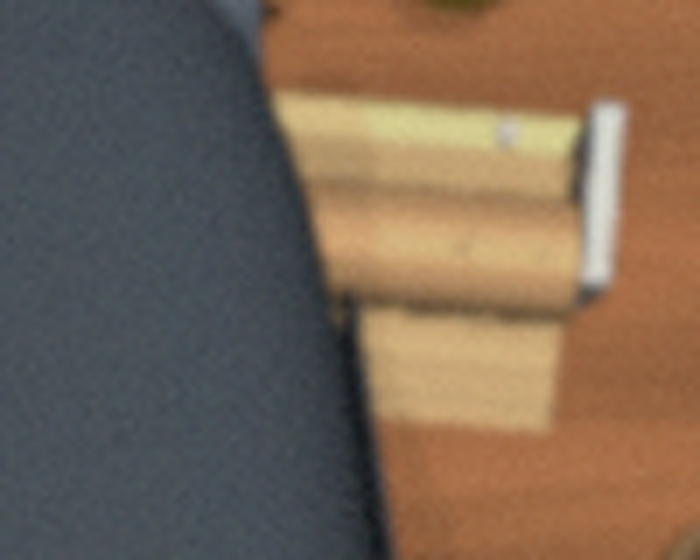

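View pics/last_scene.png

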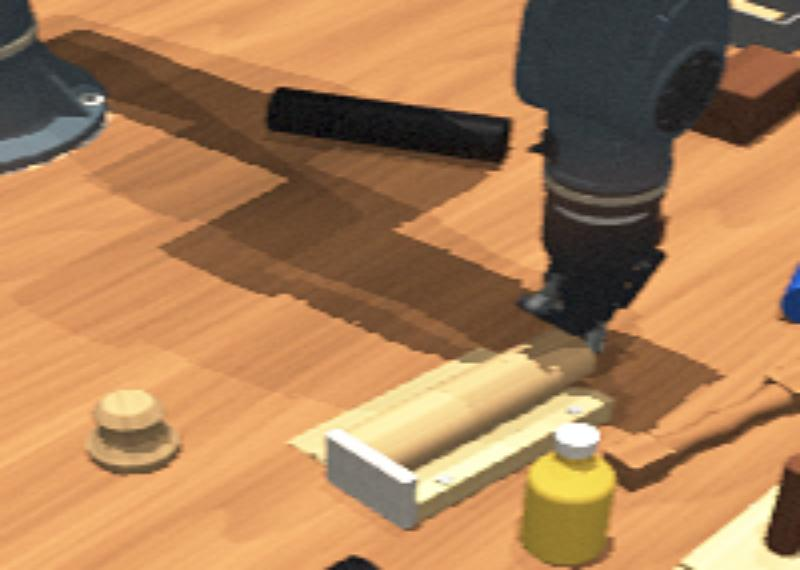

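The force jumped from 2 to 10 N while the tool stood still, so the bar is against the stop; TCP Y=123.9 against an expected ≈124 agrees. The scene view shows the bar's end meeting the stop at (335–415,440–470). Backing away straight along the groove, then up.

Emit:
play_rows([
  {"linear":[0.03,0.3,0],"rot":[0,0,0],"gripper":-1},
  {"linear":[0.06,0.6,0],"rot":[0,0,0],"gripper":-1},
  {"linear":[0.2,2.0,0],"rot":[0,0,0],"gripper":-1},
  {"linear":[0.2,2.0,0],"rot":[0,0,0],"gripper":-1},
  {"linear":[0,0,2.5],"rot":[0,0,0],"gripper":-1},
  {"linear":[0,0,3],"rot":[0,0,0],"gripper":-1},
  {"linear":[0,0,3],"rot":[0,0,0],"gripper":-1},
  {"linear":[0,0,3],"rot":[0,0,0],"gripper":-1},
  {"linear":[-2,1,2],"rot":[0,0,0],"gripper":-1},
  {"linear":[-3,2,0],"rot":[0,0,0],"gripper":-1},
])

```text
time_s: 13.58
position: [607.6, 96.2, 162.1]
ee_rot: [0.007, 0.054, 0.999, 0.0]
force: [-0.1, 1.6, -0.0]
opening: 0.0
```

Emit:
play_rows([
  {"linear":[-3,2,0],"rot":[0,0,0],"gripper":-1},
  {"linear":[-3,2,0],"rot":[0,0,0],"gripper":-1},
  {"linear":[-3,2,0],"rot":[0,0,0],"gripper":-1},
  {"linear":[-3,1,0],"rot":[0,0,0],"gripper":-1},
  {"linear":[-2,0,0],"rot":[0,0,0],"gripper":-1},
  {"linear":[0,0,0],"rot":[0,0,0],"gripper":-1},
  {"linear":[0,0,0],"rot":[0,0,0],"gripper":-1},
])

```text
time_s: 14.17
position: [463.5, 167.3, 158.3]
ee_rot: [0.003, 0.052, 0.999, -0.0]
force: [0.3, -0.6, 0.3]
opening: 0.2
```

```bash
python3 - <<'E'
from h import *
st();bar(-60,40)
d=snapshot('top');cv2.imwrite('pics/t6.png',cv2.resize(d['image'][120:200,250:350,::-1],None,fx=7,fy=7,interpolation=cv2.INTER_CUBIC))
cv2.imwrite('pics/t6f.png',d['image'][...,::-1])
E
```

```text
t 14.17 pos [463.5 167.3 158.3] cradle [-199.6  253.1] y [ 0.103  0.995 -0.   ] z [ 0.007 -0.001 -1.   ] F [ 0.3 -0.6  0.3] op 0.2 j [ 0.35  0.22 -0.24  1.11 -0.    0.45]
top 1169 rect [-0.7 11.9] [199.1  49.4] 89.6 Y -87.9 111.4 X -25.8 24.5 ztop [49.2 55.2] ridgeX mid [-0.5  9.2] slope 0.003
scene 1087 rect [ 1.6 12.8] [199.3  48.9] 89.4 Y -87.0 112.2 X -23.1 25.9 ztop [50.4 56.6] ridgeX mid [ 0.4 13. ] slope 0.013
```

View pics/t6.png

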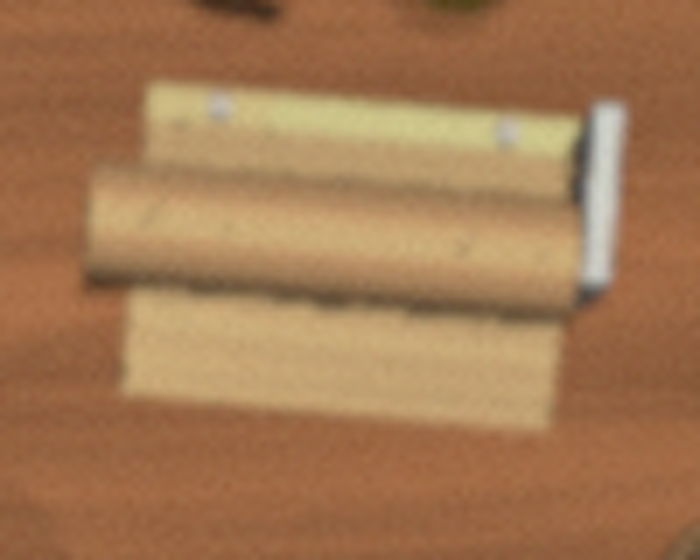

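View pics/t6f.png

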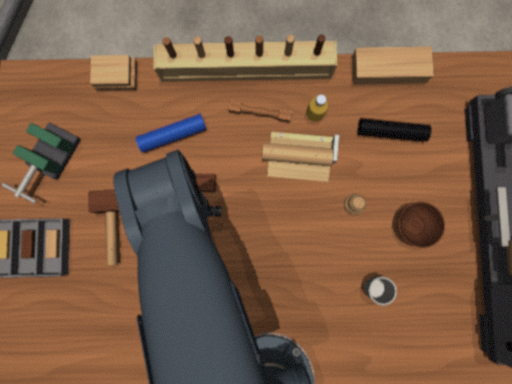

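View pics/last_scene.png

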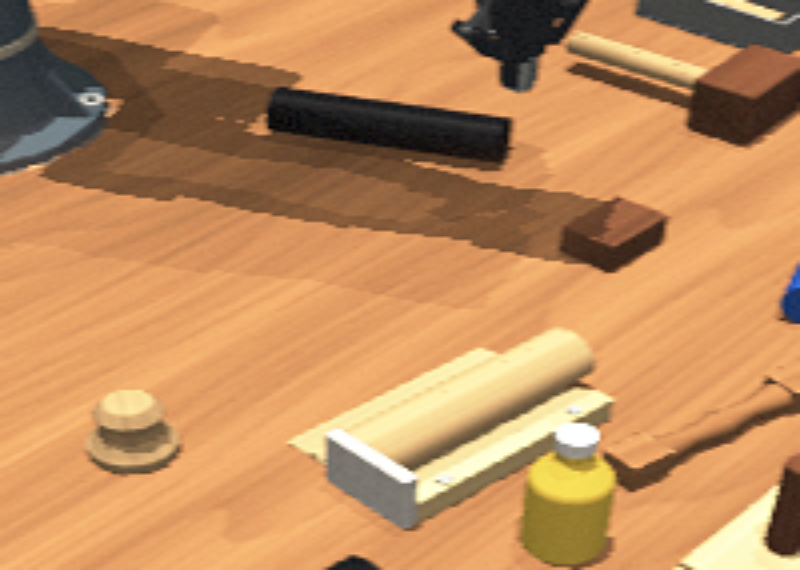

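```bash
python3 -c "
from bench import workorder
print(workorder.sign_off())"
```

```text
the job is handed in; nothing more can be done
None
```

The blank is in the V-groove with its right end against the end stop, and I handed the job in at about 14 s. The hand-in gives no verdict, so this rests on my own checks.

**What I did:** I rolled the blank with both open fingers against its side, slightly tilted, over the bench and up the ramp. I nudged it over the crest slowly, and it settled in the groove. Then I shut the fingers and pushed its left end with the outside of one finger, about 1 mm per step at the end. At the stop the force rose from 2 N to 10 N and the tool stopped advancing. I then backed off and moved well clear.

**Last checks:**
- **Position across the groove:** the axis is within about 1 mm of the middle in both views.
- **Height:** the top of the bar reads about 55 mm, against 54 mm expected when seated.
- **Angle:** the bar is parallel to the groove within about 0.01 rad.
- **Along the groove:** the bar's middle measures about +12 mm, against +10 mm for fully home. The difference is within the 2 mm calibration error, but my measurement mask also cut off at −88 mm, so it can't confirm the last couple of millimetres. The force rise and the lack of any visible gap show that it reached the stop.
- **Everything else:** I saw no bystander move and the robot touches nothing. The arm hides part of the mallet and offcut in the last top view, but the scene view shows both unmoved.

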